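# Refit the speed selector lever on the drum grinder

### The arm

A 7-joint arm with a two-finger parallel gripper is mounted at the origin on the work surface. World frame = base frame: x ahead of the robot, y to its left, z up, the work surface at z = 0. Lengths are in m, angles in rad, forces in N, time in s.
With the tool pointing down it reaches from about 0.35 to 0.9 m from the base axis. Payload 7.2 kg.
Tool frame: the origin (TCP) lies midway between the tips of the shut fingers; the grasp point (between the pads) lies 19 mm behind it; z points along the fingers, y is the line along which they close (so a half turn about z gives the same grasp; the last joint's range is limited). The gripper opens to 88 mm and grips with 3 to 60 N. Pads are 20 mm wide; open, the fingers measure 115 mm over their backs; the gripper's body (75 mm by 178 mm) begins 61 mm behind the grasp point.
Start: joints at [-1.211, 0.411, -0.013, 1.596, 0.006, 1.134, -0.082], TCP at [0.259, 0.569, 0.223] pointing down, gripper open.
Joint ranges: [-2.95, 2.95], [-0.29, 1.99], [-1.47, 1.44], [0.14, 2.54], [-1.03, 4.17], [0.13, 1.85], [-2.86, 2.86]. Speed limits (rad/s): [2.39, 2.39, 3.01, 3.01, 3.14, 3.14, 3.14].

### API

Orientations are given as a unit quaternion [w, x, y, z].
In Python, from plant import sensors, eyes, workorder gives the robot as it stands.
- The arm moves only by the tool arm_command, never from a script. Its argument "moves" is a list of rows, each a list of 3 entries, a list of its own where there are three numbers: the shift along the tool's x, y, z in m, then the turn about the tool's z in rad, then the opening, from 0 (shut) to 1 (fully open). A call has exactly 10 rows; each row shifts and turns the commanded pose from where the row before left it, along the tool's axes as they then stand; what a row does not reach is not made up. A row lasts 1/12 s, in which the tool goes at most 41.7 mm and 7.16 degrees, less where a joint would pass 70% of its speed; a pose out of reach is approached as far as the arm can. A call with a gripper value outside its range is refused whole. The fingers move at their own pace and stop on an object; "squeeze" is the grip in N (left out, the last holds). Time passes only in rows, so rows that do not move let the fingers close, or fill a call up. It gives the time, the measured TCP pose, the force, the opening and the grip force at its end, in the units of the state.
- sensors.read_state(): the state, without advancing time (a new reading comes with each control period).
- eyes.snapshot(name): name is "side" or "top" or "wrist"; returns the picture (400x640x3 uint8, red, green, blue); there is no depth.
- eyes.calibration(name): a dict with "fx", "fy", "cx", "cy" (pixels), "dist_coeffs" ([k1, k2, p1, p2, k3] as OpenCV has them; the pictures are not rectified), "T" (4x4, takes a point from camera to world coordinates); the wrist camera has in their place "T_tool_cam" (4x4, takes a point from camera to tool coordinates, whose origin is the TCP and whose axes are the flange's). Camera axes: x right, y down, z forward; pixel columns grow to the right and rows downward; lengths in m; the calibration is good to about 2 mm. A picture is of the moment at which its call begins: read the wrist's pose just before it. calibration takes no time and is no camera call.
- workorder.sign_off(): hands the job in; it is judged then, once.
Trained networks look in the newest picture that a camera, given by its name, has taken for a name from the list of things; names that differ only in an ending like _2 or _b are one class to them, and where a whole thing is asked for, a point or a joint stands for the part that bears it (a point fixed in the world has none). Each returns a list of dicts, best first, with "score" (0 to 1); they miss things now and then, are a little off and sometimes report something else, mostly with a low value. They report only what shows in the picture. A call takes as long as a camera call.
- eyes.spot_in(camera, thing): "at" ([x, y, z] in m, in world coordinates, good to about 4 mm: the middle of the surface that is visible of it).
- eyes.spot_point(camera, thing): "at" ([x, y, z] in m, in world coordinates, good to about 4 mm: a listed point, or the origin of a listed thing).
The state is a dict: "time_s": time; "joint_pos": joint angles; "joint_velocities": joint speeds; "joint_efforts": joint torques, N m; "eef_pos": TCP position; "ee_rot": TCP orientation; "wrist_force": force on the tool from outside, world axes, zero at the start; "wrist_torque": the same for the moment, N m; "gripper_width": finger opening in m; "grasp_force": force on a finger pad.
Only numpy, scipy, OpenCV 4.12 (cv2) and the standard library are available. Lean on these libraries where they do the work, as an engineer would, in place of code of your own. Each camera call takes 0.05 s, during which the arm holds its last target. There are 200 camera calls.

### The job

The speed selector lever is off the bench grinder. Pick it up from the bench, turn it so that the keyways in its bore match the keys of the selector shaft on the sloping gear cover, with its handle pointing down the slope between the two stop pins, and slide it fully home on the shaft until it seats on the shoulder; then let go. Leave the spanner, the grease tin and the wooden spoon where they lie.

Things in the scene. Friction and masses are not known exactly. Their poses are not given: they have to be found in the camera images.
- lever: Loose steel selector lever with a black plastic handle, about 0.4 kg (varies), 195 mm long, lying flat on the bench; the same either way up. Its boss is 56 mm across and 26 mm thick, with a keyed bore through it. Origin: centre of the bore at mid thickness (13 mm above the bench as it lies). z: the bore's axis; x: from the boss to the handle.
- lever_flat (a point): middle of one of the boss's two parallel flats (44 mm apart, 34 mm long, facing the lever's +y and -y: a good place to grip); 22 mm from the bore's axis along the lever's y
- lever_bore (a point): centre of the bore's mouth on the boss's face, 13 mm along z from the lever's origin. The bore has four equal keyways along +x, -x, +y and -y of the lever, each 9 mm wide, 30.4 mm across from bottom to bottom; the flat lands between them lie 11 mm from the axis. Both mouths have a 1.5 mm chamfer.
- lever_handle (a point): point in the round black handle (26 mm in diameter, from 95 to 167 mm from the bore's axis), 125 mm along the lever's x; a bar 20 mm wide and 12 mm thick joins it to the boss
- selector_shaft: Splined steel shaft standing square to the sloping gear cover: it leans 0.56 rad (32 degrees) from vertical. Origin: centre of the 42 mm wide shoulder on which the boss seats, 25 mm off the cover. z: outward along the shaft. Keys along +x, -x, +y and -y. The lever is home with its axes along the shaft's (x with x, z either way) and its origin 13 mm up z.
- shaft_tip (a point): outer end of the shaft, at its z = 43 mm. Core 20 mm in diameter with four keys 7 mm wide, 28 mm across from tip to tip, from z = 0 to 30 mm (last 4 mm tapered), then a round threaded stub 15 mm in diameter. The lever fits with 1 mm play all round.
- gear_cover: Sloping aluminium plate, 124 mm by 176 mm, at the end of the grinder. Origin: on its face at the shaft's axis. z square to the face, outward; x straight down the slope; y level. The shaft's x starts within 0.5 rad of this x; it turns 0.75 rad either way with 0.8 N m of friction. Two steel stop pins, 12 mm thick and 43 mm tall, stand 90 mm from the shaft's axis, 0.96 rad to each side of x.
- grinder: Fixed bench grinder, 620 mm long: grey gearcase (170 mm tall at most) with the sloping cover, then, away from the slope, two black round housings with a white drum between, 225 mm tall. Origin: on the bench under the point where the shaft leaves the gearcase (120 mm up); x level, out over the low front of the slope, away from the drum; z up.
- spanner: bystander: steel spanner 180 mm long, 8 mm thick, lying beside the lever. Origin: middle, underside; x along it
- grease_tin: bystander: metal tin 72 mm in diameter and 62 mm tall, standing. Origin: centre of its underside
- wooden_spoon: bystander: wooden spoon 180 mm long, bowl 56 mm wide, 18 mm tall. Origin: near its middle, underside; x towards the bowl

How it is judged:
At the end, for the whole second after the job is handed in: The lever is home on the selector shaft: its bore within 4 mm of the shaft's axis and 6 degrees of its direction, its boss within 4 mm of the shoulder, its handle on the down-slope side between the stop pins, at rest (z of lever in the frame of selector_shaft between 0.008 and 0.017 m and x of lever in the frame of selector_shaft between -0.004 and 0.004 m and y of lever in the frame of selector_shaft between -0.004 and 0.004 m and angle between the z axis of lever and the z axis of selector_shaft, either way round below 0.1 rad and x of lever_handle in the frame of gear_cover above 0.075 m and linear speed of lever below 0.02 m/s); the robot touches nothing.
It fails at once if the spanner is shifted by more than 40 mm (distance of spanner from where it was at the start of the episode above 0.04 m).
It fails at once if the grease tin is shifted by more than 40 mm or tipped over (distance of grease_tin from where it was at the start of the episode above 0.04 m or angle between grease_tin's own z axis and vertical above 0.5 rad).
It fails at once if the wooden spoon is shifted by more than 40 mm (distance of wooden_spoon from where it was at the start of the episode above 0.04 m).
It also fails if it takes over 48 s, if anything falls off the work surface, if the arm or the gripper's body presses on something with over 40 N, if the wrist force passes 120 N, or if a joint passes its speed limit or range.

## Working session

There is one attempt and no reset: what is moved stays moved. The work goes in short steps, Python scripts to look and compute and a tool call to move; the robot and the scene stay as the last step left them, time stands still between calls to the robot, and variables do not carry over. Pictures are saved under pics/ and viewed, at most 10 in all, crops included, and the job is handed in when it is done.

Besides the shell and the picture viewer there is one more tool, called after "Request:" as a command line: name --argument value ..., lists and objects as JSON in quotes. arm_command: Moves the arm, as the interface text tells. Its arguments: {"type":"object","properties":{"moves":{"type":"array"},"squeeze":{"type":"number"}},"required":["moves"]}

```bash
ls; mkdir -p pics
python3 - <<'E'
from plant import sensors, eyes
import cv2,numpy as np
s=sensors.read_state(); print({k:np.round(v,3).tolist() for k,v in s.items()})
for c in ["top","side"]:
    im=eyes.snapshot(c); cv2.imwrite(f"pics/{c}0.png",im[:,:,::-1])
    for t in ["lever","lever_flat","lever_handle","lever_bore","selector_shaft","shaft_tip","gear_cover","grinder","spanner","grease_tin","wooden_spoon"]:
        print(c,t,[(np.round(d["at"],3).tolist(),round(d["score"],2)) for d in eyes.spot_point(c,t)[:2]])
E
```

```text
pics
{'time_s': 0.0, 'joint_pos': [-1.211, 0.412, -0.013, 1.597, 0.006, 1.134, -0.082], 'joint_velocities': [-0.002, 0.002, -0.0, -0.0, 0.0, -0.0, -0.002], 'joint_efforts': [0.001, -58.796, 0.643, -29.108, -0.054, 0.018, 0.0], 'eef_pos': [0.259, 0.568, 0.222], 'ee_rot': [-0.0, 0.212, 0.977, -0.001], 'wrist_force': [0.387, 0.118, -0.158], 'wrist_torque': [-0.021, -0.022, -0.086], 'grasp_force': 0.0, 'gripper_width': 0.088}
top lever [([0.548, 0.189, 0.015], 0.65)]
top lever_flat [([0.532, 0.208, 0.008], 0.74), ([0.616, -0.131, 0.148], 0.67)]
top lever_handle [([0.653, 0.259, 0.006], 0.75)]
top lever_bore [([0.547, 0.188, 0.028], 0.9)]
top selector_shaft [([0.615, -0.131, 0.142], 0.57)]
top shaft_tip [([0.62, -0.108, 0.183], 0.53), ([0.61, -0.14, 0.002], 0.37)]
top gear_cover [([0.615, -0.141, 0.002], 0.18)]
top grinder [([0.615, -0.141, 0.002], 0.95)]
top spanner [([0.653, 0.128, 0.004], 0.89)]
top grease_tin [([0.451, 0.308, -0.001], 0.84)]
top wooden_spoon [([0.611, 0.37, 0.0], 0.74)]
side lever [([0.546, 0.19, 0.008], 0.9)]
side lever_flat []
side lever_handle [([0.652, 0.255, 0.008], 0.87)]
side lever_bore []
side selector_shaft [([0.614, -0.131, 0.152], 0.74), ([0.454, 0.31, -0.002], 0.4)]
side shaft_tip [([0.622, -0.106, 0.183], 0.48)]
side gear_cover [([0.61, -0.14, 0.122], 0.76)]
side grinder []
side spanner [([0.66, 0.126, -0.003], 0.93)]
side grease_tin [([0.534, 0.208, 0.014], 0.73), ([0.453, 0.31, -0.002], 0.68)]
side wooden_spoon [([0.608, 0.371, -0.001], 0.6)]
```

View pics/top0.png

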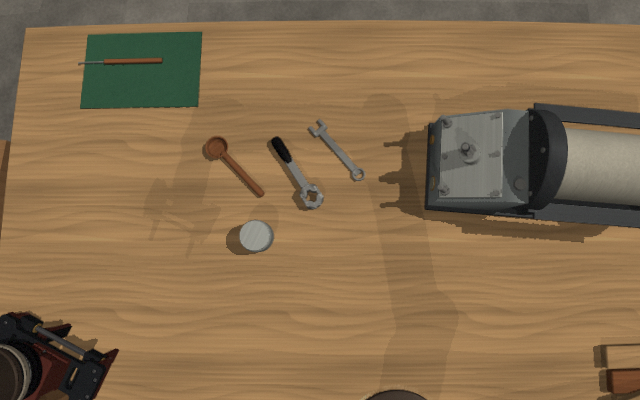

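View pics/side0.png

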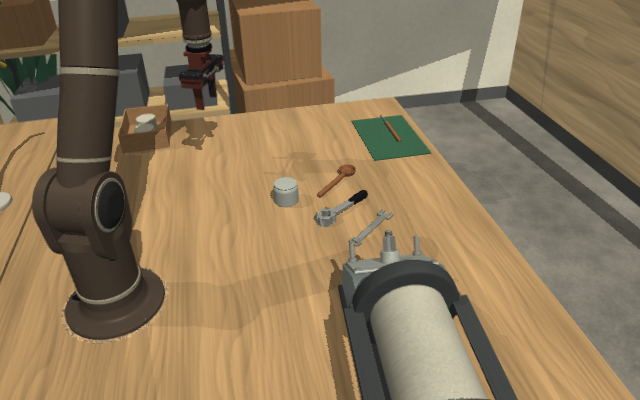

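The top view shows the lever boss at (311,196) and its handle at (280,148). The spanner runs (318,128)–(358,175), the tin is at (256,236), and the shaft is at (467,150), with the slope facing image left (+y). The side view agrees. Next I need the wrist camera geometry and a close-up of the shaft.

Run:
```python
from plant import eyes
import cv2,numpy as np
c=eyes.calibration("wrist"); print({k:np.round(v,3).tolist() for k,v in c.items()})
for n in("top","side"):
    c=eyes.calibration(n); print(n,np.round(c["T"],3).tolist(),c["fx"])
t=cv2.imread("pics/top0.png")[95:225,415:545]; s=cv2.imread("pics/side0.png")[205:305,330:430]
cv2.imwrite("pics/z1.png",np.hstack([cv2.resize(t,(400,400),interpolation=2),cv2.resize(s,(400,400),interpolation=2)]))
```

```text
{'fx': 298.051, 'fy': 298.051, 'cx': 322.312, 'cy': 197.302, 'dist_coeffs': [-0.029, 0.0, 0.0, 0.0, 0.0], 'T_tool_cam': [[0.0, -0.96, -0.28, 0.077], [1.0, 0.001, -0.0, -0.001], [0.0, -0.28, 0.96, -0.162], [0.0, 0.0, 0.0, 1.0]]}
top [[0.0, -0.991, 0.134, 0.419], [-1.0, 0.002, 0.015, 0.164], [-0.015, -0.134, -0.991, 0.898], [0.0, 0.0, 0.0, 1.0]] 385.87249426530275
side [[0.978, -0.132, 0.162, 0.312], [-0.208, -0.545, 0.813, -0.921], [-0.019, -0.828, -0.56, 0.868], [0.0, 0.0, 0.0, 1.0]] 513.5365773217534
```

View pics/z1.png

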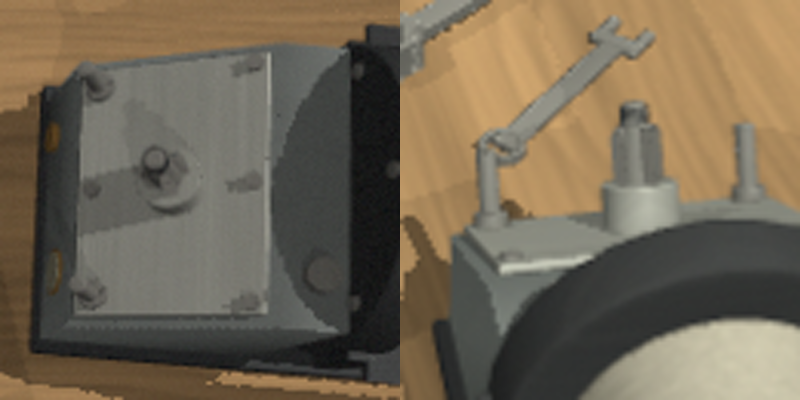

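```bash
cat > h.py <<'E'
from plant import sensors, eyes
import numpy as np, cv2
from scipy.spatial.transform import Rotation as Ro
def pose():
    s=sensors.read_state(); q=s["ee_rot"]; return np.array(s["eef_pos"]),Ro.from_quat([q[1],q[2],q[3],q[0]]).as_matrix(),s
def yaw(R): return np.arctan2(R[1,0],R[0,0])
def plan(target,yw,n,start=None):
    """constant row (shift xyz in tool, turn) that reaches target with tool x at world yaw yw in n rows"""
    p,R,s=pose() if start is None else start
    t=-((yw-yaw(R)+np.pi)%(2*np.pi)-np.pi)/n
    M=R@sum(Ro.from_euler('z',k*t).as_matrix() for k in range(n))
    sh=np.linalg.solve(M,np.array(target)-p)
    pts=[p];Rk=R.copy()
    for k in range(n): pts.append(pts[-1]+Rk@sh);Rk=Rk@Ro.from_euler('z',t).as_matrix()
    r=[round(float(np.hypot(*q[:2])),2) for q in pts]
    print("row",np.round(sh,4).tolist(),"turn",round(t,4),"n",n,"|sh|",round(np.linalg.norm(sh),4),"rmin/max",min(r),max(r))
    return pts
def camT():
    p,R,_=pose(); T=np.eye(4);T[:3,:3]=R;T[:3,3]=p
    return T@np.array(eyes.calibration("wrist")["T_tool_cam"])
def proj(P,T,c):
    Ti=np.linalg.inv(T); K=np.array([[c["fx"],0,c["cx"]],[0,c["fy"],c["cy"]],[0,0,1]])
    return cv2.projectPoints(np.atleast_2d(P).astype(float),cv2.Rodrigues(Ti[:3,:3])[0],Ti[:3,3],K,np.array(c["dist_coeffs"]))[0][:,0]
E
python3 -c "
from h import *
plan([.613,-.05,.24],np.pi/2,20)"
```

```text
row [-0.0375, -0.003, -0.0009] turn 0.0571 n 20 |sh| 0.0377 rmin/max 0.61 0.63
```

Request:
arm_command --moves '[[[-0.0375, -0.003, -0.0009], 0.0571, 1], [[-0.0375, -0.003, -0.0009], 0.0571, 1], [[-0.0375, -0.003, -0.0009], 0.0571, 1], [[-0.0375, -0.003, -0.0009], 0.0571, 1], [[-0.0375, -0.003, -0.0009], 0.0571, 1], [[-0.0375, -0.003, -0.0009], 0.0571, 1], [[-0.0375, -0.003, -0.0009], 0.0571, 1], [[-0.0375, -0.003, -0.0009], 0.0571, 1], [[-0.0375, -0.003, -0.0009], 0.0571, 1], [[-0.0375, -0.003, -0.0009], 0.0571, 1]]'

```text
time_s: 2.03
eef_pos: [0.5283, 0.3103, 0.2317]
ee_rot: [0.0, 0.48, 0.877, 0.0]
wrist_force: [0.5, 0.3, -0.1]
gripper_width: 0.0878
grasp_force: 0.0
```

Request:
arm_command --moves '[[[-0.0375, -0.003, -0.0009], 0.0571, 1], [[-0.0375, -0.003, -0.0009], 0.0571, 1], [[-0.0375, -0.003, -0.0009], 0.0571, 1], [[-0.0375, -0.003, -0.0009], 0.0571, 1], [[-0.0375, -0.003, -0.0009], 0.0571, 1], [[-0.0375, -0.003, -0.0009], 0.0571, 1], [[-0.0375, -0.003, -0.0009], 0.0571, 1], [[-0.0375, -0.003, -0.0009], 0.0571, 1], [[-0.0375, -0.003, -0.0009], 0.0571, 1], [[-0.0375, -0.003, -0.0009], 0.0571, 1]]'

```text
time_s: 2.87
eef_pos: [0.6138, -0.0509, 0.2407]
ee_rot: [0.0, 0.708, 0.707, 0.0]
wrist_force: [0.5, 0.2, 0.4]
gripper_width: 0.0879
grasp_force: 0.0
```

Run:
```python
from h import *
p,R,s=pose(); print(p,yaw(R),s["time_s"],s["joint_pos"])
im=eyes.snapshot("wrist"); cv2.imwrite("pics/w1full.png",im[:,:,::-1])
for t in ["selector_shaft","shaft_tip","gear_cover","grinder"]:
    print(t,[(np.round(d["at"],3).tolist(),round(d["score"],2)) for d in eyes.spot_point("wrist",t)[:2]])
q=proj([[.613,-.128,.141],[.613,-.105,.178],[.613,-.141,.12]],camT(),eyes.calibration("wrist")); print(q)
x,y=q[0].astype(int); x0=max(0,x-100);y0=max(0,y-75); print(x0,y0)
cv2.imwrite("pics/w1.png",cv2.resize(im[y0:y0+150,x0:x0+200,::-1],None,fx=4,fy=4,interpolation=2))
```

```text
[ 0.61378706 -0.0509286   0.24074452] 1.5691896470852618 2.8667 [-0.32495226  0.39928936  0.45291855  1.62118977 -0.18638698  1.16376244
  0.16939409]
selector_shaft [([0.616, -0.127, 0.148], 0.97)]
shaft_tip [([0.619, -0.107, 0.183], 0.91)]
gear_cover [([0.619, -0.145, 0.127], 0.65)]
grinder [([0.61, -0.149, -0.001], 0.63)]
[[322.4091114  274.14951117]
 [322.47831535 273.09519103]
 [322.37806324 274.57944932]]
222 199
```

View pics/w1.png

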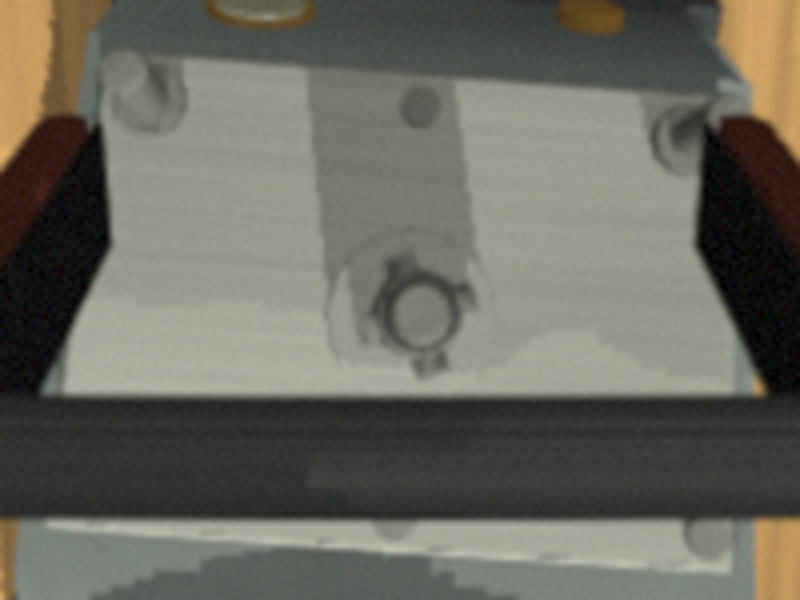

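The wrist view is almost straight down the shaft axis, with image up being downslope. The stub is centred at crop (421,312), and the keys are at (400,265), (465,295), (430,365) and (370,325). That puts the keys about 17° CCW of world y. The cover edges are tilted about 3.4° CW, so the shaft is about 20° off the cover's x. The tool only turns about the vertical, so I'll turn the shaft into line first by gripping its keys.

```bash
python3 -c "
from h import *
plan([.617,-.118,.200],np.radians(104.5),6)
plan([.617,-.118,.143],np.radians(104.5),4,(np.array([.617,-.118,.2]),np.array([[np.cos(np.radians(104.5)),np.sin(np.radians(104.5)),0],[np.sin(np.radians(104.5)),-np.cos(np.radians(104.5)),0],[0,0,-1]]),0))"
```

```text
row [-0.0116, -0.0007, 0.0068] turn -0.0419 n 6 |sh| 0.0134 rmin/max 0.62 0.63
row [0.0, 0.0, 0.0143] turn -0.0 n 4 |sh| 0.0143 rmin/max 0.63 0.63
```

Request:
arm_command --moves '[[[-0.0116, -0.0007, 0.0068], -0.0419, 0.6], [[-0.0116, -0.0007, 0.0068], -0.0419, 0.6], [[-0.0116, -0.0007, 0.0068], -0.0419, 0.6], [[-0.0116, -0.0007, 0.0068], -0.0419, 0.6], [[-0.0116, -0.0007, 0.0068], -0.0419, 0.6], [[-0.0116, -0.0007, 0.0068], -0.0419, 0.6], [[0, 0, 0.0142], 0, 0.6], [[0, 0, 0.0142], 0, 0.6], [[0, 0, 0.0142], 0, 0.6], [[0, 0, 0.0142], 0, 0.6]]'

```text
time_s: 3.95
eef_pos: [0.6173, -0.1161, 0.1422]
ee_rot: [-0.0, 0.611, 0.792, 0.0]
wrist_force: [1.2, 0.2, -0.0]
gripper_width: 0.0527
grasp_force: 0.0
```

Request:
arm_command --moves '[[[0, 0, 0], 0, 0.3], [[0, 0, 0], 0, 0.2], [[0, 0, 0], 0, 0.2], [[0, 0, 0], 0, 0.2], [[0, 0, 0], 0, 0.2], [[0, 0, 0], 0, 0.2], [[0, 0, 0], 0, 0.2], [[0, 0, 0], 0, 0.2], [[0, 0, 0], 0, 0.2], [[0, 0, 0], 0, 0.2]]' --squeeze 60

```text
time_s: 4.78
eef_pos: [0.6114, -0.1171, 0.1409]
ee_rot: [-0.006, 0.612, 0.791, -0.003]
wrist_force: [-11.0, 2.2, -6.6]
gripper_width: 0.0353
grasp_force: 58.9
```

Width 35 mm means the tips are probably on the shoulder. I'll open, go up 9 mm and grip again.

Request:
arm_command --moves '[[[0, 0, 0], 0, 0.6], [[0, 0, 0], 0, 0.6], [[0, 0, -0.003], 0, 0.6], [[0, 0, -0.003], 0, 0.6], [[0, 0, -0.003], 0, 0.6], [[0, 0, 0], 0, 0.2], [[0, 0, 0], 0, 0.2], [[0, 0, 0], 0, 0.2], [[0, 0, 0], 0, 0.2], [[0, 0, 0], 0, 0.2]]' --squeeze 60

```text
time_s: 5.62
eef_pos: [0.6157, -0.119, 0.152]
ee_rot: [-0.001, 0.613, 0.79, -0.001]
wrist_force: [-4.1, 0.3, 5.0]
gripper_width: 0.0285
grasp_force: 59.8
```

Run:
```python
from h import *
p,R,s=pose(); print(p,np.degrees(yaw(R)),s["time_s"],s["gripper_width"],s["grasp_force"],s["wrist_force"])
im=eyes.snapshot("wrist"); cv2.imwrite("pics/w2.png",im[100:400,120:520,::-1].repeat(2,0).repeat(2,1))
```

```text
[ 0.61573291 -0.11896067  0.15204537] 104.40749590447972 5.6167 0.02849349690344054 59.8324612621218 [-4.06673352  0.26837624  5.0060633 ]
```

View pics/w2.png

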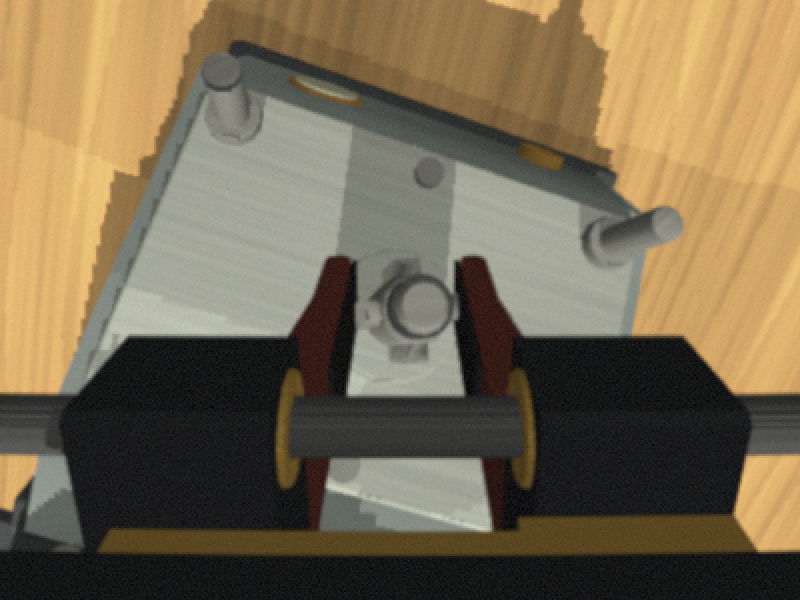

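The pads now hold two opposite keys, 28.5 mm across, with the stub at (418,303). Next I'll turn the shaft about 18°.

Request:
arm_command --moves '[[[0, 0, 0], 0.04, 0.2], [[0, 0, 0], 0.04, 0.2], [[0, 0, 0], 0.04, 0.2], [[0, 0, 0], 0.04, 0.2], [[0, 0, 0], 0.04, 0.2], [[0, 0, 0], 0.04, 0.2], [[0, 0, 0], 0.04, 0.2], [[0, 0, 0], 0.04, 0.2], [[0, 0, 0], 0, 0.2], [[0, 0, 0], 0, 0.2]]' --squeeze 60

```text
time_s: 6.5
eef_pos: [0.6167, -0.1191, 0.1522]
ee_rot: [0.0, 0.73, 0.683, -0.0]
wrist_force: [-4.4, -1.6, 4.6]
gripper_width: 0.0261
grasp_force: 60.0
```

Request:
arm_command --moves '[[[0, 0, 0], 0, 0.6], [[0, 0, 0], 0, 0.6], [[0, 0, 0], 0, 0.6], [[0, 0, -0.015], 0, 0.6], [[0, 0, -0.02], 0, 0.6], [[0.01, 0, -0.02], 0, 0.8], [[0.02, 0, -0.02], 0, 1], [[0.02, 0, -0.01], 0, 1], [[0.018, 0, 0], 0, 1], [[0, 0, 0], 0, 1]]'

```text
time_s: 7.33
eef_pos: [0.6226, -0.0455, 0.2375]
ee_rot: [-0.0, 0.728, 0.685, 0.002]
wrist_force: [0.4, 0.8, 0.1]
gripper_width: 0.0826
grasp_force: 0.0
```

Run:
```python
from h import *
p,R,s=pose(); print(p,np.degrees(yaw(R)),s["time_s"])
im=eyes.snapshot("wrist"); cv2.imwrite("pics/w3full.png",im[:,:,::-1])
for t in ["selector_shaft","shaft_tip","gear_cover"]:
    print(t,[(np.round(d["at"],3).tolist(),round(d["score"],2)) for d in eyes.spot_point("wrist",t)[:2]])
q=proj([[.6165,-.131,.1412],[.6175,-.108,.178]],camT(),eyes.calibration("wrist")); print(q)
x,y=q[0].astype(int); x0=max(0,x-100);y0=min(250,max(0,y-75)); print(x0,y0)
cv2.imwrite("pics/w3.png",cv2.resize(im[y0:y0+150,x0:x0+200,::-1],None,fx=4,fy=4,interpolation=2))
```

```text
[ 0.6225685  -0.04548571  0.23753091] 86.47847719829183 7.3333
selector_shaft [([0.616, -0.129, 0.149], 0.81)]
shaft_tip [([0.618, -0.104, 0.184], 0.57)]
gear_cover [([0.619, -0.144, 0.128], 0.87), ([0.611, -0.15, 0.0], 0.74)]
[[324.03672518 275.82167421]
 [323.62462698 274.9711473 ]]
224 200
```

View pics/w3.png

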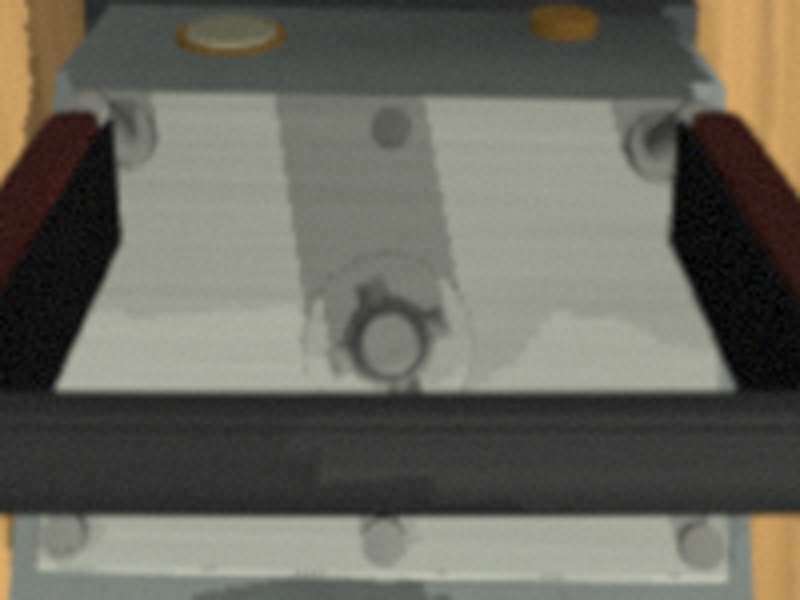

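The cover now lines up with the tool at yaw 86.5° (edges about 0.7° off), so the cover yaw is about 86°. The keys, at (372,290), (437,318) and (404,385), are still about 18° CCW, so the pads slipped and the shaft didn't turn. The lever is a better wrench, so I'll fetch it now.

```bash
python3 -c "
from h import *
plan([.547,.189,.12],np.radians(33),10)"
```

```text
row [0.0185, -0.0184, 0.0116] turn 0.0926 n 10 |sh| 0.0286 rmin/max 0.56 0.62
```

Request:
arm_command --moves '[[[0.0185, -0.0184, 0.0116], 0.0926, 1], [[0.0185, -0.0184, 0.0116], 0.0926, 1], [[0.0185, -0.0184, 0.0116], 0.0926, 1], [[0.0185, -0.0184, 0.0116], 0.0926, 1], [[0.0185, -0.0184, 0.0116], 0.0926, 1], [[0.0185, -0.0184, 0.0116], 0.0926, 1], [[0.0185, -0.0184, 0.0116], 0.0926, 1], [[0.0185, -0.0184, 0.0116], 0.0926, 1], [[0.0185, -0.0184, 0.0116], 0.0926, 1], [[0.0185, -0.0184, 0.0116], 0.0926, 1]]'

```text
time_s: 8.37
eef_pos: [0.5473, 0.1896, 0.1204]
ee_rot: [0.0, 0.96, 0.282, -0.0]
wrist_force: [0.6, -0.2, 0.1]
gripper_width: 0.0872
grasp_force: 0.0
```

Run:
```python
from h import *
p,R,s=pose(); print(p,np.degrees(yaw(R)),s["time_s"])
im=eyes.snapshot("wrist")
B=[];H=[]
for t in ["lever","lever_bore","lever_handle","lever_flat"]:
    print(t,[(np.round(d["at"],4).tolist(),round(d["score"],2)) for d in eyes.spot_point("wrist",t)[:2]])
c=eyes.calibration("wrist"); b=np.array([.547,.189,0.026]); u=np.array([np.cos(.573),np.sin(.573),0])
q=proj([b,b+.125*u],camT(),c); print(q)
im2=im[:,:,::-1].copy()
for x,y in q: cv2.circle(im2,(int(x),int(y)),2,(0,0,255),-1)
cv2.imwrite("pics/w4.png",cv2.resize(im2[:,160:500],None,fx=1.5,fy=1.5))
```

```text
[0.54731582 0.1896132  0.12043004] 32.70314070797979 8.3667
lever [([0.5412, 0.1877, 0.0147], 0.95)]
lever_bore [([0.5437, 0.1931, 0.0261], 0.8)]
lever_handle [([0.6531, 0.2566, 0.0161], 0.79)]
lever_flat [([0.5286, 0.2038, 0.0126], 0.96)]
[[320.51510898 197.96612528]
 [320.93463435  45.35304889]]
```

View pics/w4.png

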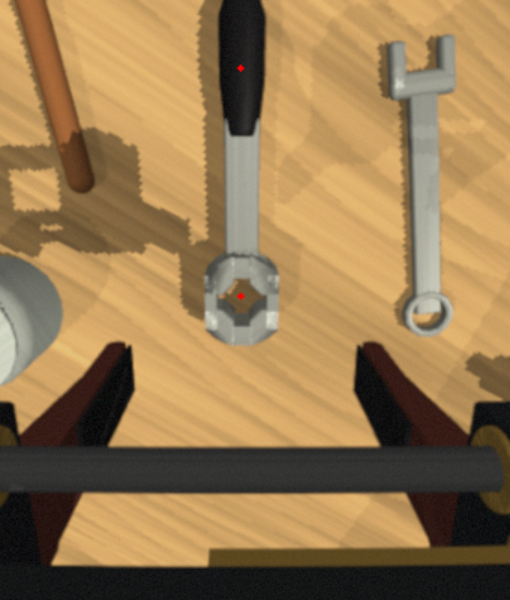

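The red prediction at (240,296) sits on the bore at about (242,294) and the handle lines up, so I can go straight down. The spanner ring at (428,313) and the tin both clear the fingers.

Request:
arm_command --moves '[[[0, 0, 0.029], 0, 1], [[0, 0, 0.029], 0, 1], [[0, 0, 0.029], 0, 1], [[0, 0, 0.025], 0, 1], [[0, 0, 0.005], 0, 1], [[0, 0, 0], 0, 0.4], [[0, 0, 0], 0, 0.4], [[0, 0, 0], 0, 0.4], [[0, 0, 0], 0, 0.4], [[0, 0, 0], 0, 0.4]]' --squeeze 10

```text
time_s: 9.45
eef_pos: [0.5483, 0.1902, 0.0055]
ee_rot: [-0.0, 0.959, 0.285, 0.001]
wrist_force: [0.3, 0.4, 0.2]
gripper_width: 0.0583
grasp_force: 0.0
```

Request:
arm_command --moves '[[[0, 0, 0], 0, 0.4], [[0, 0, 0], 0, 0.4], [[0, 0, 0], 0, 0.4], [[0, 0, 0], 0, 0.4], [[0, 0, 0], 0, 0.4], [[0, 0, -0.006], 0, 0.4], [[0, 0, -0.008], 0, 0.4], [[0, 0, -0.009], 0, 0.4], [[0, 0, -0.009], 0, 0.4], [[0, 0, -0.009], 0, 0.4]]' --squeeze 10

```text
time_s: 10.28
eef_pos: [0.5474, 0.1897, 0.046]
ee_rot: [0.0, 0.959, 0.285, 0.0]
wrist_force: [0.4, -0.6, -4.5]
gripper_width: 0.044
grasp_force: 10.0
```

```bash
cat >> h.py <<'E'
def tilt():
    p,R,s=pose(); print(np.round(p,4),round(np.degrees(yaw(R)),1),round(s["time_s"],2),s["wrist_force"].round(1) if hasattr(s["wrist_force"],'round') else s["wrist_force"])
    for c in ("wrist","side","top"):
        eyes.snapshot(c)
        for t in("lever","lever_bore","lever_handle"):
            d=eyes.spot_point(c,t)[:1]
            if d: print(c,t,"tool frame",np.round(R.T@(np.array(d[0]["at"])-p),4).tolist(),round(d[0]["score"],2))
E
python3 -c "
from h import *
tilt()"
```

```text
[0.5474 0.1897 0.046 ] 33.1 10.28 [ 0.4 -0.6 -4.5]
wrist lever tool frame [-0.0037, -0.0009, -0.0071] 0.6
wrist lever_bore tool frame [-0.0016, 0.0, -0.0234] 0.89
wrist lever_handle tool frame [0.1222, -0.0004, 0.0011] 0.87
side lever tool frame [-0.0006, 0.0032, -0.0041] 0.77
side lever_bore tool frame [-0.0007, -0.0015, -0.0172] 0.81
side lever_handle tool frame [0.12, 0.0017, 0.01] 0.75
top lever tool frame [-0.1268, 0.3154, 0.0436] 0.34
```

Request:
arm_command --moves '[[[0, 0, 0], 0, 0.4], [[0, 0, 0], 0, 0.4], [[0, 0, -0.007], 0, 0.4], [[0, 0, -0.007], 0, 0.4], [[0, 0, -0.007], 0, 0.4], [[0, 0, -0.007], 0, 0.4], [[0, 0, -0.007], 0, 0.4], [[0, 0, -0.007], 0, 0.4], [[0, 0, 0], 0, 0.4], [[0, 0, 0], 0, 0.4]]' --squeeze 6

```text
time_s: 11.72
eef_pos: [0.5477, 0.19, 0.0877]
ee_rot: [-0.0, 0.959, 0.285, 0.001]
wrist_force: [-0.7, -1.5, -2.5]
gripper_width: 0.0441
grasp_force: 6.0
```

```bash
python3 -c "
from h import *
tilt()"
```

```text
[0.5477 0.19   0.0877] 33.1 11.72 [-0.7 -1.5 -2.5]
wrist lever tool frame [-0.0068, 0.0033, -0.0073] 0.62
wrist lever_bore tool frame [0.0009, -0.0028, -0.0166] 0.68
wrist lever_handle tool frame [0.0995, 0.0012, 0.0545] 0.71
side lever tool frame [-0.0049, 0.0017, -0.0047] 0.78
side lever_bore tool frame [0.0023, 0.0019, -0.0132] 0.73
side lever_handle tool frame [0.1011, 0.0033, 0.065] 0.93
```

The lever has drooped with its handle on the bench, to about 30°. I'll lift 6 mm to get 32°, then clamp.

Request:
arm_command --moves '[[[0, 0, -0.002], 0, 0.4], [[0, 0, -0.002], 0, 0.4], [[0, 0, -0.002], 0, 0.4], [[0, 0, 0], 0, 0.4], [[0, 0, 0], 0, 0.4], [[0, 0, 0], 0, 0.4], [[0, 0, 0], 0, 0.4], [[0, 0, 0], 0, 0.4], [[0, 0, 0], 0, 0.4], [[0, 0, 0], 0, 0.4]]' --squeeze 6

```text
time_s: 13.15
eef_pos: [0.5474, 0.1898, 0.093]
ee_rot: [0.0, 0.959, 0.285, -0.0]
wrist_force: [-0.1, -0.5, -2.1]
gripper_width: 0.0438
grasp_force: 6.0
```

Request:
arm_command --moves '[[[0, 0, 0], 0, 0.4], [[0, 0, 0], 0, 0.4], [[0, 0, 0], 0, 0.4], [[0, 0, -0.015], 0, 0.4], [[0, 0, -0.025], 0, 0.4], [[0, 0, -0.025], 0, 0.4], [[0, 0, -0.025], 0, 0.4], [[0, 0, -0.025], 0, 0.4], [[0, 0, -0.025], 0, 0.4], [[0, 0, -0.015], 0, 0.4]]' --squeeze 60

```text
time_s: 13.98
eef_pos: [0.548, 0.1898, 0.2506]
ee_rot: [-0.0, 0.959, 0.284, 0.001]
wrist_force: [1.1, 1.4, -4.0]
gripper_width: 0.0433
grasp_force: 60.0
```

```bash
python3 -c "
from h import *
tilt();tilt()"
```

```text
[0.548  0.1898 0.2506] 33.1 13.98 [ 1.1  1.4 -4. ]
wrist lever tool frame [-0.0069, 0.0017, -0.0059] 0.69
wrist lever_bore tool frame [0.0016, -0.0001, -0.0189] 0.55
wrist lever_handle tool frame [0.0987, 0.0008, 0.0602] 0.94
side lever tool frame [-0.0045, -0.0009, -0.0004] 0.69
side lever_bore tool frame [0.0033, -0.0011, -0.0105] 0.82
side lever_handle tool frame [0.0997, 0.0025, 0.0707] 0.84
[0.5472 0.1897 0.2475] 33.1 14.58 [-0.1  0.4 -4. ]
wrist lever tool frame [-0.0071, 0.0013, -0.0082] 0.65
wrist lever_bore tool frame [0.0016, -0.0025, -0.017] 0.94
wrist lever_handle tool frame [0.0974, 0.001, 0.063] 0.74
side lever tool frame [-0.0035, 0.0003, -0.0065] 0.96
side lever_bore tool frame [0.0041, -0.003, -0.0164] 0.8
side lever_handle tool frame [0.0975, 0.0014, 0.0636] 0.59
top lever_handle tool frame [-0.1259, 0.3142, 0.2451] 0.22
```

```bash
cat >> h.py <<'E'
CY=np.radians(86); A=np.array([.53*np.cos(CY),.53*np.sin(CY),.848]); SH=np.array([.6158,-.129,.146]); OT=np.array([-.0047,0,-.0065])
def Rt(y): return np.array([[np.cos(y),np.sin(y),0],[np.sin(y),-np.cos(y),0],[0,0,-1.]])
def goal(s,psi):
    y=CY+np.radians(psi); return SH+s/1000*A-Rt(y)@OT,y
def to(s,psi,n,start=None):
    g,y=goal(s,psi); plan(g,y,n,start); print("goal",g.round(4)); return g,Rt(y),0
E
python3 -c "
from h import *
a=to(75,17,15); b=to(60,17,5,a)"
```

```text
row [-0.0157, 0.0126, 0.003] turn -0.0814 n 15 |sh| 0.0203 rmin/max 0.54 0.62
goal [ 0.6175 -0.0848  0.2031]
row [-0.0015, -0.0005, 0.0025] turn -0.0 n 5 |sh| 0.003 rmin/max 0.62 0.62
goal [ 0.617  -0.0927  0.1904]
```

Request:
arm_command --moves '[[[-0.0157, 0.0126, 0.003], -0.0814, 0.4], [[-0.0157, 0.0126, 0.003], -0.0814, 0.4], [[-0.0157, 0.0126, 0.003], -0.0814, 0.4], [[-0.0157, 0.0126, 0.003], -0.0814, 0.4], [[-0.0157, 0.0126, 0.003], -0.0814, 0.4], [[-0.0157, 0.0126, 0.003], -0.0814, 0.4], [[-0.0157, 0.0126, 0.003], -0.0814, 0.4], [[-0.0157, 0.0126, 0.003], -0.0814, 0.4], [[-0.0157, 0.0126, 0.003], -0.0814, 0.4], [[-0.0157, 0.0126, 0.003], -0.0814, 0.4]]' --squeeze 60

```text
time_s: 16.02
eef_pos: [0.5571, -0.0069, 0.2181]
ee_rot: [-0.0, 0.766, 0.642, 0.0]
wrist_force: [1.3, 0.3, -4.3]
gripper_width: 0.0434
grasp_force: 60.0
```

Request:
arm_command --moves '[[[-0.0157, 0.0126, 0.003], -0.0814, 0.4], [[-0.0157, 0.0126, 0.003], -0.0814, 0.4], [[-0.0157, 0.0126, 0.003], -0.0814, 0.4], [[-0.0157, 0.0126, 0.003], -0.0814, 0.4], [[-0.0157, 0.0126, 0.003], -0.0814, 0.4], [[0, 0, 0], 0, 0.4], [[0, 0, 0], 0, 0.4], [[0, 0, 0], 0, 0.4], [[0, 0, 0], 0, 0.4], [[0, 0, 0], 0, 0.4]]' --squeeze 60

```text
time_s: 16.85
eef_pos: [0.618, -0.0837, 0.2033]
ee_rot: [-0.0, 0.622, 0.783, 0.0]
wrist_force: [0.3, -0.0, -4.9]
gripper_width: 0.0439
grasp_force: 60.0
```

Run:
```python
from h import *
tilt()
im=eyes.snapshot("wrist"); im2=eyes.snapshot("side")
T=camT(); c=eyes.calibration("wrist"); a=im[180:380,220:420,::-1]; b=im2[190:290,340:440,::-1]
cv2.imwrite("pics/w5.png",np.hstack([cv2.resize(a,(400,400),interpolation=2),cv2.resize(b,(400,400),interpolation=2)]))
for n,T,c in(("w",T,c),("s",np.array(eyes.calibration("side")["T"]),eyes.calibration("side"))):
    print(n,proj([SH,SH+.03*A,SH+.043*A],T,c).round(1).tolist())
for cam in("wrist","side"):
  for t in("selector_shaft","shaft_tip"):
    print(cam,t,[(np.round(d["at"],4).tolist(),round(d["score"],2)) for d in eyes.spot_point(cam,t)[:1]])
```

```text
[ 0.618  -0.0837  0.2033] 103.1 16.85 [ 0.3 -0.  -4.9]
wrist lever tool frame [-0.0071, -0.003, -0.0072] 0.87
wrist lever_bore tool frame [0.0032, -0.0008, -0.0184] 0.61
wrist lever_handle tool frame [0.0986, 0.0015, 0.063] 0.58
side lever tool frame [-0.0062, 0.001, -0.0048] 0.75
side lever_handle tool frame [0.098, 0.0026, 0.0658] 0.69
top lever tool frame [-0.01, 0.0015, -0.0056] 0.66
top lever_bore tool frame [-0.0004, -0.0004, -0.0199] 0.91
top lever_handle tool frame [0.096, 0.0035, 0.0657] 0.69
w [[308.6, 261.6], [313.2, 259.9], [315.6, 259.0]]
s [[389.4, 249.7], [388.2, 235.8], [387.7, 229.8]]
wrist selector_shaft []
wrist shaft_tip [([0.6176, -0.1072, 0.1824], 0.68)]
side selector_shaft [([0.6138, -0.1277, 0.1462], 0.78)]
side shaft_tip [([0.6209, -0.1068, 0.1841], 0.62)]
```

View pics/w5.png

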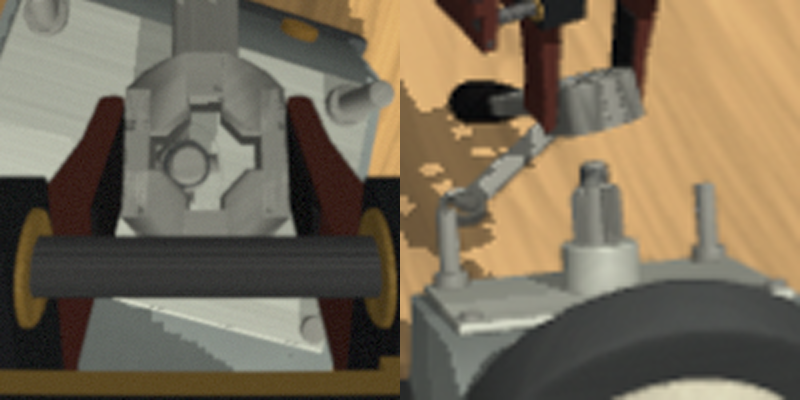

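The left half shows the stub through the bore at (187,160), against a bore centre of (205,158). It matches the predicted tip to about 2 px. The right half shows the boss tilted square to the shaft, with the tip at (593,170). Now I'll slide over the stub to just above the keys.

```bash
sed -i 's/SH=np.array(\[.6158/SH=np.array([.6154/; s/OT=np.array(\[-.0047,0,-.0065\])/OT=np.array([-.006,0,-.0068])/' h.py; python3 -c "
from h import *
a=to(46,17,8)"
```

```text
row [-0.0016, -0.0007, 0.0031] turn 0.0001 n 8 |sh| 0.0036 rmin/max 0.62 0.62
goal [ 0.6158 -0.0988  0.1782]
```

Request:
arm_command --moves '[[[-0.0016, -0.0007, 0.0031], 0, 0.4], [[-0.0016, -0.0007, 0.0031], 0, 0.4], [[-0.0016, -0.0007, 0.0031], 0, 0.4], [[-0.0016, -0.0007, 0.0031], 0, 0.4], [[-0.0016, -0.0007, 0.0031], 0, 0.4], [[-0.0016, -0.0007, 0.0031], 0, 0.4], [[-0.0016, -0.0007, 0.0031], 0, 0.4], [[-0.0016, -0.0007, 0.0031], 0, 0.4], [[0, 0, 0], 0, 0.4], [[0, 0, 0], 0, 0.4]]' --squeeze 60

```text
time_s: 18.58
eef_pos: [0.6156, -0.0987, 0.178]
ee_rot: [-0.0, 0.622, 0.783, -0.0]
wrist_force: [1.2, -0.2, -3.9]
gripper_width: 0.0434
grasp_force: 60.0
```

Run:
```python
from h import *
tilt()
im=eyes.snapshot("wrist")
print(proj([SH+.03*A,SH+.043*A],camT(),eyes.calibration("wrist")).round(1).tolist())
cv2.imwrite("pics/w6.png",cv2.resize(im[210:310,260:390,::-1],None,fx=6,fy=6,interpolation=2))
a=to(36,17,8)
```

```text
[ 0.6156 -0.0987  0.178 ] 103.0 18.58 [ 1.2 -0.2 -3.9]
wrist lever tool frame [-0.0046, -0.004, -0.0076] 0.71
wrist lever_bore tool frame [0.004, -0.0002, -0.0184] 0.6
wrist lever_handle tool frame [0.0978, 0.0005, 0.0609] 0.7
side lever tool frame [-0.006, 0.0028, -0.0037] 0.89
side lever_bore tool frame [0.0045, 0.0025, -0.0155] 0.87
side lever_handle tool frame [0.0983, 0.0024, 0.0685] 0.73
top lever tool frame [-0.0315, -0.0082, 0.0321] 0.39
top lever_bore tool frame [-0.0017, 0.0024, -0.0174] 0.94
top lever_handle tool frame [0.1, 0.0045, 0.0676] 0.8
[[320.1, 260.6], [323.4, 259.6]]
row [-0.0007, -0.0002, 0.0011] turn 0.0001 n 8 |sh| 0.0013 rmin/max 0.62 0.62
goal [ 0.6154 -0.1041  0.1697]
```

View pics/w6.png

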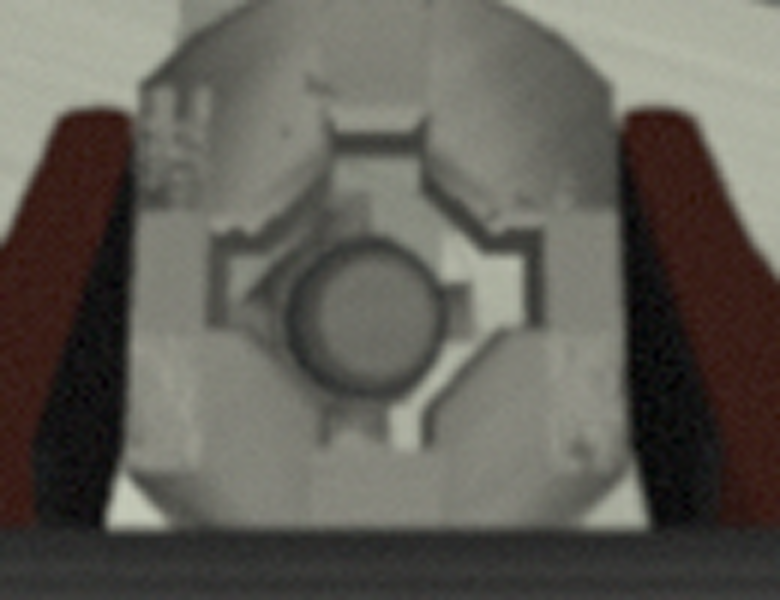

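Through the bore, the stub is at (367,318) against a bore centre of (376,290). The keys at (350,215), (457,310) and (350,430) run parallel to the keyways but sit about 25 px left and 25 px low. That calls for a shift of about −2.1 mm in tool x and −2.2 mm in tool y, with clocking already good. I'll shift, then go 8 mm down the axis.

Request:
arm_command --moves '[[[-0.001, -0.0011, 0], 0, 0.4], [[-0.0011, -0.0011, 0], 0, 0.4], [[-0.0005, -0.00015, 0.00085], 0, 0.4], [[-0.0005, -0.00015, 0.00085], 0, 0.4], [[-0.0005, -0.00015, 0.00085], 0, 0.4], [[-0.0005, -0.00015, 0.00085], 0, 0.4], [[-0.0005, -0.00015, 0.00085], 0, 0.4], [[-0.0005, -0.00015, 0.00085], 0, 0.4], [[-0.0005, -0.00015, 0.00085], 0, 0.4], [[-0.0005, -0.00015, 0.00085], 0, 0.4]]' --squeeze 60

```text
time_s: 20.07
eef_pos: [0.6139, -0.1054, 0.1715]
ee_rot: [0.0, 0.622, 0.783, 0.0]
wrist_force: [0.9, -0.2, -2.5]
gripper_width: 0.0436
grasp_force: 60.0
```

```bash
sed -i 's/SH=np.array(\[.6154,-.129/SH=np.array([.6151,-.1312/' h.py; python3 -c "
from h import *
p,R,s=pose(); print(p,s['wrist_force'],s['wrist_torque'],s['joint_pos']); to(38,17,1)"
```

```text
[ 0.61394394 -0.10542664  0.17150029] [ 0.89331565 -0.19633931 -2.50095439] [-0.18624566 -0.09631559 -0.05965296] [-0.24585576  0.48045268  0.4743665   1.68498016 -0.24785084  1.03567027
  0.53706079]
row [-0.0001, 0.0012, 0.0001] turn 0.0005 n 1 |sh| 0.0012 rmin/max 0.62 0.62
goal [ 0.6152 -0.1053  0.1714]
```

Request:
arm_command --moves '[[[-0.0005, -0.00015, 0.00085], 0, 0.4], [[-0.0005, -0.00015, 0.00085], 0, 0.4], [[-0.0005, -0.00015, 0.00085], 0, 0.4], [[-0.0005, -0.00015, 0.00085], 0, 0.4], [[-0.0005, -0.00015, 0.00085], 0, 0.4], [[0, 0, 0], 0, 0.4], [[0, 0, 0], 0, 0.4], [[0, 0, 0], 0, 0.4], [[0, 0, 0], 0, 0.4], [[0, 0, 0], 0, 0.4]]' --squeeze 60

```text
time_s: 20.9
eef_pos: [0.6144, -0.1075, 0.168]
ee_rot: [0.001, 0.622, 0.783, 0.001]
wrist_force: [1.3, 2.1, 6.4]
gripper_width: 0.0438
grasp_force: 60.0
```

Run:
```python
from h import *
tilt()
im=eyes.snapshot("wrist"); im2=eyes.snapshot("side"); a=im[210:310,260:390,::-1]; b=im2[200:270,345:436,::-1]
cv2.imwrite("pics/w7.png",np.vstack([cv2.resize(a,(520,300),interpolation=2) if 0 else cv2.resize(a,(390,300),interpolation=2),cv2.resize(b,(390,300),interpolation=2)]))
```

```text
[ 0.6144 -0.1075  0.168 ] 103.1 20.9 [1.3 2.1 6.4]
wrist lever tool frame [-0.0055, -0.0014, -0.0087] 0.82
wrist lever_bore tool frame [0.0027, 0.0001, -0.0209] 0.74
side lever tool frame [-0.0051, 0.0047, -0.0034] 0.92
side lever_bore tool frame [-0.0016, -0.0014, -0.0126] 0.7
side lever_handle tool frame [0.0976, 0.0003, 0.067] 0.95
top lever tool frame [-0.0079, 0.0013, -0.0072] 0.73
top lever_bore tool frame [-0.0008, 0.0016, -0.0165] 0.77
top lever_handle tool frame [0.1025, 0.0037, 0.0675] 0.92
```

View pics/w7.png

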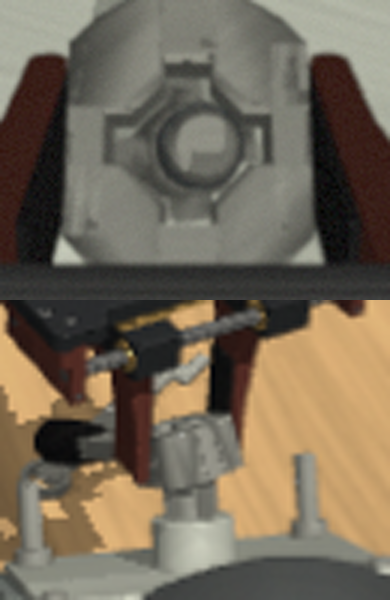

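Both views show the boss over the stub and starting on the keys. The stub is at (201,150) and the side view shows the boss bottom at about y=490, with about 10 N of contact. Now I'll twist back to the slope line, using the lever to drag the shaft round.

```bash
python3 -c "
from h import *
to(31,0,10)"
```

```text
row [-0.0002, 0.0002, 0.0002] turn 0.0298 n 10 |sh| 0.0004 rmin/max 0.62 0.63
goal [ 0.6167 -0.1088  0.1655]
```

Request:
arm_command --moves '[[[-0.0002, 0.0002, 0.0002], 0.03, 0.4], [[-0.0002, 0.0002, 0.0002], 0.03, 0.4], [[-0.0002, 0.0002, 0.0002], 0.03, 0.4], [[-0.0002, 0.0002, 0.0002], 0.03, 0.4], [[-0.0002, 0.0002, 0.0002], 0.03, 0.4], [[-0.0002, 0.0002, 0.0002], 0.03, 0.4], [[-0.0002, 0.0002, 0.0002], 0.03, 0.4], [[-0.0002, 0.0002, 0.0002], 0.03, 0.4], [[-0.0002, 0.0002, 0.0002], 0.03, 0.4], [[-0.0002, 0.0002, 0.0002], 0.03, 0.4]]' --squeeze 60

```text
time_s: 22.43
eef_pos: [0.6174, -0.1079, 0.167]
ee_rot: [0.001, 0.732, 0.682, 0.002]
wrist_force: [0.0, 5.2, 12.4]
gripper_width: 0.0432
grasp_force: 60.1
```

```bash
python3 -c "
from h import *
p,R,s=pose(); print(s['wrist_force'],s['wrist_torque'])
tilt(); to(24,0,8)"
```

```text
[ 0.04442507  5.16534884 12.42637127] [1.0610437  0.19910929 0.81572599]
[ 0.6174 -0.1079  0.167 ] 85.9 22.43 [ 0.   5.2 12.4]
wrist lever tool frame [-0.0073, -0.0012, -0.008] 0.75
wrist lever_bore tool frame [0.0027, 0.0031, -0.0188] 0.58
wrist lever_handle tool frame [0.0968, -0.0007, 0.0623] 0.63
side lever tool frame [-0.0075, 0.0012, -0.0024] 0.74
side lever_bore tool frame [0.0038, 0.001, -0.0125] 0.71
side lever_handle tool frame [0.0952, 0.0014, 0.0677] 0.85
top lever tool frame [-0.0053, 0.0019, -0.0083] 0.61
top lever_bore tool frame [-0.0002, 0.005, -0.0122] 0.75
top lever_handle tool frame [0.0985, 0.0035, 0.0647] 0.75
row [-0.0006, -0.0001, 0.0009] turn 0.0 n 8 |sh| 0.0011 rmin/max 0.63 0.63
goal [ 0.6164 -0.1125  0.1596]
```

Torque about z reached 0.82 N·m, which is the shaft friction, so the shaft is being dragged. Next, slide down the axis.

Request:
arm_command --moves '[[[-0.0006, -0.0001, 0.0009], 0, 0.4], [[-0.0006, -0.0001, 0.0009], 0, 0.4], [[-0.0006, -0.0001, 0.0009], 0, 0.4], [[-0.0006, -0.0001, 0.0009], 0, 0.4], [[-0.0006, -0.0001, 0.0009], 0, 0.4], [[-0.0006, -0.0001, 0.0009], 0, 0.4], [[0, 0, 0], 0, 0.4], [[0, 0, 0], 0, 0.4], [[0, 0, 0], 0, 0.4], [[0, 0, 0], 0, 0.4]]' --squeeze 60

```text
time_s: 23.87
eef_pos: [0.6173, -0.1099, 0.1636]
ee_rot: [0.0, 0.731, 0.682, 0.003]
wrist_force: [-3.1, 9.6, 27.2]
gripper_width: 0.0437
grasp_force: 60.1
```

```bash
python3 -c "
from h import *
p,R,s=pose(); print(np.round(p,4),s['wrist_force'],s['wrist_torque']); to(24,0,1)"
```

```text
[ 0.6173 -0.1099  0.1636] [-3.06895958  9.64007133 27.22442328] [2.01815421 1.24779374 0.63346261]
row [-0.0027, -0.0008, 0.0041] turn 0.0012 n 1 |sh| 0.0049 rmin/max 0.63 0.63
goal [ 0.6164 -0.1125  0.1596]
```

Request:
arm_command --moves '[[[0, 0, 0], 0, 0.4], [[0, 0, 0], 0.02, 0.4], [[-0.0006, -0.0001, 0.0009], 0.02, 0.4], [[-0.0006, -0.0001, 0.0009], -0.02, 0.4], [[-0.0006, -0.0001, 0.0009], -0.03, 0.4], [[-0.0006, -0.0001, 0.0009], -0.03, 0.4], [[-0.0006, -0.0001, 0.0009], 0.02, 0.4], [[0, 0, 0], 0.02, 0.4], [[0, 0, 0], 0, 0.4], [[0, 0, 0], 0, 0.4]]' --squeeze 15

```text
time_s: 24.7
eef_pos: [0.6165, -0.1152, 0.1561]
ee_rot: [0.001, 0.732, 0.682, 0.002]
wrist_force: [7.0, 3.0, 2.1]
gripper_width: 0.0449
grasp_force: 15.0
```

```bash
python3 -c "
from h import *
p,R,s=pose(); print(np.round(p,4),s['wrist_force'],s['wrist_torque']); to(20,0,1); tilt()"
```

```text
[ 0.6165 -0.1152  0.1561] [7.02239108 2.9917423  2.1453032 ] [ 0.44345921 -1.25153527  0.30620498]
row [0.0005, -0.0003, -0.0001] turn -0.0013 n 1 |sh| 0.0006 rmin/max 0.63 0.63
goal [ 0.6163 -0.1146  0.1562]
[ 0.6165 -0.1152  0.1561] 85.9 24.7 [7.  3.  2.1]
wrist lever_bore tool frame [0.0024, 0.0005, -0.0184] 0.96
wrist lever_handle tool frame [0.0943, -0.0064, 0.0661] 0.66
side lever tool frame [-0.0024, 0.0014, -0.0068] 0.66
side lever_bore tool frame [0.003, 0.0007, -0.0114] 0.94
side lever_handle tool frame [0.0953, -0.0023, 0.071] 0.56
top lever tool frame [-0.0049, 0.0021, -0.01] 0.58
top lever_bore tool frame [0.0011, 0.0012, -0.0181] 0.95
top lever_handle tool frame [0.0991, -0.0037, 0.0693] 0.58
```

It freed itself and slid about 9 mm at low force. The remaining travel to the shoulder is next.

Request:
arm_command --moves '[[[-0.0006, -0.0001, 0.0009], 0.01, 0.4], [[-0.0006, -0.0001, 0.0009], 0.01, 0.4], [[-0.0006, -0.0001, 0.0009], -0.02, 0.4], [[-0.0006, -0.0001, 0.0009], -0.02, 0.4], [[-0.0006, -0.0001, 0.0009], 0.01, 0.4], [[-0.0006, -0.0001, 0.0009], 0.01, 0.4], [[-0.0006, -0.0001, 0.0009], 0, 0.4], [[-0.0006, -0.0001, 0.0009], 0, 0.4], [[0, 0, 0], 0, 0.4], [[0, 0, 0], 0, 0.4]]' --squeeze 15

```text
time_s: 26.13
eef_pos: [0.6165, -0.1191, 0.1506]
ee_rot: [0.002, 0.732, 0.682, 0.003]
wrist_force: [5.0, 5.0, 12.4]
gripper_width: 0.0447
grasp_force: 15.0
```

```bash
python3 -c "
from h import *
p,R,s=pose(); print(np.round(p,4),s['wrist_force'],s['wrist_torque']); to(13,0,1); tilt()"
```

```text
[ 0.6165 -0.1191  0.1506] [ 4.97795491  5.03516782 12.38612602] [ 1.13499669 -0.79587928  0.25692093]
row [0.0007, -0.0005, 0.0004] turn -0.0006 n 1 |sh| 0.0009 rmin/max 0.63 0.63
goal [ 0.616  -0.1183  0.1502]
[ 0.6165 -0.1191  0.1506] 86.0 26.13 [ 5.   5.  12.4]
wrist lever tool frame [-0.0072, -0.0258, -0.0066] 0.68
wrist lever_bore tool frame [0.0019, -0.001, -0.018] 0.97
wrist lever_handle tool frame [0.1004, -0.0088, 0.0606] 0.65
side lever tool frame [-0.004, 0.0002, -0.0022] 0.61
side lever_bore tool frame [0.0011, 0.0014, -0.0126] 0.68
side lever_handle tool frame [0.0964, -0.0028, 0.067] 0.56
top lever tool frame [-0.0013, -0.0, -0.0092] 0.71
top lever_bore tool frame [0.0029, 0.0012, -0.0179] 0.77
```

Request:
arm_command --moves '[[[0, 0, 0], 0, 0.4], [[-0.0006, -0.0001, 0.0009], 0.01, 0.4], [[-0.0006, -0.0001, 0.0009], 0.01, 0.4], [[-0.0006, -0.0001, 0.0009], -0.02, 0.4], [[-0.0006, -0.0001, 0.0009], -0.02, 0.4], [[0, 0, 0], 0.02, 0.4], [[0, 0, 0], 0, 0.4], [[0, 0, 0], 0, 0.4], [[0, 0, 0], 0, 0.4], [[0, 0, 0], 0, 0.4]]' --squeeze 30

```text
time_s: 27.57
eef_pos: [0.6166, -0.1204, 0.1495]
ee_rot: [0.002, 0.731, 0.682, 0.005]
wrist_force: [-0.3, 9.3, 31.6]
gripper_width: 0.0438
grasp_force: 30.2
```

```bash
python3 -c "
from h import *
p,R,s=pose(); print(np.round(p,4),s['wrist_force'],s['wrist_torque']); to(13,0,1)"
```

```text
[ 0.6166 -0.1204  0.1495] [-0.30480047  9.29694999 31.59453138] [2.05062246 0.72812678 0.60137691]
row [0.0021, -0.0007, -0.0007] turn 0.0009 n 1 |sh| 0.0023 rmin/max 0.63 0.63
goal [ 0.616  -0.1183  0.1502]
```

Request:
arm_command --moves '[[[0.0015, 0, -0.002], 0, 0.6], [[0, 0, 0], 0, 0.6], [[0, 0, 0], 0, 0.6], [[0, 0, 0], 0, 0.6], [[0, 0, -0.01], 0, 0.6], [[0, 0, -0.02], 0, 0.6], [[0, 0, -0.02], 0, 0.6], [[0.01, 0, -0.02], 0, 0.8], [[0.02, 0, -0.02], 0, 0.8], [[0.02, 0, 0], 0, 0.8]]'

```text
time_s: 28.4
eef_pos: [0.6168, -0.0736, 0.2397]
ee_rot: [0.001, 0.734, 0.68, 0.001]
wrist_force: [0.6, -0.9, -0.3]
gripper_width: 0.0685
grasp_force: 0.0
```

Run:
```python
from h import *
p,R,s=pose(); print(np.round(p,4),s['wrist_force'],s['time_s'],s["gripper_width"])
u=np.array([np.cos(CY),np.sin(CY),0]); z=A; x=.848*u-np.array([0,0,.53]); y=np.cross(z,x); F=np.array([x,y,z])
for c in("wrist","side","top"):
    for k in range(2):
        im=eyes.snapshot(c)
        for t in("lever","lever_bore","lever_handle","shaft_tip","selector_shaft"):
            d=eyes.spot_point(c,t)[:1]
            if d: print(c,t,"shaft frame mm",(1000*F@(np.array(d[0]["at"])-SH)).round(1).tolist(),round(d[0]["score"],2))
    cv2.imwrite(f"pics/f_{c}.png",im[:,:,::-1])
```

```text
[ 0.6168 -0.0736  0.2397] [ 0.56650642 -0.873382   -0.26340455] 28.4 0.06846116073586668
wrist lever shaft frame mm [-0.8, 1.7, 14.3] 0.87
wrist lever_bore shaft frame mm [1.3, -1.4, 30.6] 0.7
wrist lever_handle shaft frame mm [123.5, 5.0, 11.1] 0.56
wrist shaft_tip shaft frame mm [0.3, -1.0, 44.1] 0.94
wrist selector_shaft shaft frame mm [2.7, 1.1, 0.5] 0.71
wrist lever shaft frame mm [-0.2, 0.8, 13.6] 0.79
wrist lever_bore shaft frame mm [2.4, -0.9, 29.4] 0.8
wrist lever_handle shaft frame mm [124.6, 4.1, 14.7] 0.86
wrist shaft_tip shaft frame mm [2.9, -2.7, 42.1] 0.6
wrist selector_shaft shaft frame mm [2.1, 0.3, 2.8] 0.75
side lever shaft frame mm [3.0, -3.0, 11.2] 0.93
side lever_bore shaft frame mm [2.7, -2.4, 22.5] 0.62
side lever_handle shaft frame mm [127.3, 1.5, 7.8] 0.71
side shaft_tip shaft frame mm [1.9, -2.4, 44.6] 0.47
side selector_shaft shaft frame mm [1.1, 6.6, 2.8] 0.65
side lever shaft frame mm [0.3, -1.6, 11.3] 0.74
side lever_bore shaft frame mm [4.6, -3.3, 26.5] 0.96
side lever_handle shaft frame mm [126.3, 1.4, 5.8] 0.97
side shaft_tip shaft frame mm [0.6, -2.5, 44.5] 0.54
side selector_shaft shaft frame mm [0.1, 6.7, 2.3] 0.4
top lever_bore shaft frame mm [0.2, -0.4, 25.2] 0.77
top lever_handle shaft frame mm [126.1, 4.4, 8.5] 0.76
top shaft_tip shaft frame mm [442.7, 190.7, 105.1] 0.39
top lever_bore shaft frame mm [0.7, -1.4, 27.4] 0.65
top lever_handle shaft frame mm [127.8, 4.3, 9.7] 0.73
```

The arm is clear and the lever reads home: origin about 13 mm up the shaft, less than 3 mm off axis, handle 125 mm down the slope. I'm handing the job in.

```bash
python3 -c "
from plant import workorder
print(workorder.sign_off())"
```

```text
the job is handed in; nothing more can be done
None
```

The lever is on the selector shaft, handle pointing down the slope between the stop pins, released with the arm clear, and handed in at about 30 s. The networks put its origin about 13 mm up the shaft, where home is, but I had no pictures left to confirm the seating by eye, and the sign-off returned no verdict.

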